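# Stack the last pouch cell

### The arm

A 7-joint arm with a two-finger parallel gripper is mounted at the origin on the work surface. World frame = base frame: x ahead of the robot, y to its left, z up, the work surface at z = 0. Lengths are in m, angles in rad, forces in N, time in s.
With the tool pointing down it reaches from about 0.4 to 0.85 m from the base axis. Payload 4.5 kg.
Tool frame: the origin (TCP) lies between the finger pads, 19 mm behind the fingertips; this is the grasp point; z points along the fingers, y is the line along which they close (so a half turn about z gives the same grasp; the last joint's range is limited). The gripper opens to 88 mm and grips with 3 to 60 N. Pads are 18 mm wide; open, the fingers measure 123 mm over their backs; the gripper's body (75 mm by 187 mm) begins 45 mm behind the grasp point.
Start: joints at [-1.082, 0.689, -0.195, 1.565, 0.157, 0.902, -0.215], TCP at [0.275, 0.561, 0.257] pointing down, gripper open.
Joint ranges: [-3.01, 3.01], [-0.46, 2.08], [-1.47, 1.51], [0.13, 2.56], [-1, 4.14], [0.04, 2.09], [-2.66, 2.66]. Speed limits (rad/s): [2.57, 2.57, 3.14, 3.14, 3.14, 3.14, 3.14].

### API

Orientations are given as a unit quaternion [x, y, z, w].
In Python, from plant import sensors, eyes, finish_job gives the robot as it stands.
- The arm moves only by the tool send_rows, never from a script. Its argument "rows" is text: rows parted by semicolons, each of 4 numbers parted by spaces: the shift along the tool's x, y, z normalised to -1 to 1, where 1 is 30 cm, then the turn about the tool's z normalised to -1 to 1, where 1 is 2 pi rad. A call has 1 to 10 rows; each row is the pose to reach, as a shift and turn from the pose commanded when the call began, along the tool's axes at that moment, turning the shorter way round; what a row does not reach only later rows make up. A row lasts 1/12 s, in which the tool goes at most 41.7 mm and 7.16 degrees, less where a joint would pass 70% of its speed; a pose out of reach is approached as far as the arm can. A call with a number of a shift or a turn outside -1 to 1 is refused whole. A call with a gripper value outside its range is refused whole. "jaw" is the closure, from -1 (fully open) to 1 (shut), set as the call begins (left out, the last holds). The fingers move at their own pace and stop on an object; "force" is the grip in N (left out, the last holds). Time passes only in rows, so rows that repeat a pose let the fingers close. It gives the time, the measured TCP pose, the force, the opening and the grip force at its end, in the units of the state.
- sensors.get_state(): the state, without advancing time (a new reading comes with each control period).
- eyes.snapshot(name): name is "side" or "top"; returns (picture, depth): 400x640x3 uint8, red, green, blue; 400x640 float32, m along the optical axis (not along the pixel's ray), 0 where there is no reading.
- eyes.calibration(name): a dict with "fov_y" (degrees; the focal length in pixels is half the picture's height over the tangent of half this angle, whatever the lens; pixels are square), "cx", "cy" (the principal point, pixels), "world_from_camera" (4x4, takes a point from camera to world coordinates). Camera axes: x right, y down, z forward; pixel columns grow to the right and rows downward; lengths in m; the calibration is good to about 2 mm. A picture is of the moment at which its call begins. calibration takes no time and is no camera call.
- finish_job(): hands the job in; it is judged then, once.
The state is a dict: "clock": time; "q": joint angles; "qd": joint speeds; "joint_torque": joint torques, N m; "tool_pos": TCP position; "eef_rot": TCP orientation; "contact_force": force on the tool from outside, world axes, zero at the start; "moment": the same for the moment, N m; "opening": opening from 0.0 (shut) to 1.0 (fully open); "finger_force": force on a finger pad.
Only numpy, scipy, OpenCV 4.12 (cv2) and the standard library are available. Lean on these libraries where they do the work, as an engineer would, in place of code of your own. Each camera call takes 0.05 s, during which the arm holds its last target. There are 200 camera calls.

### The job

Lift the battery cell off the wire rest, stand it on its long edge in the aluminium stacking fixture beside the two cells already there, in line with them and its tabs on the same side as theirs, and let go of it. Then slide the fixture's pressure plate up to it until the three cells stand snug between the plates. Pouch cells are delicate: grip and press them lightly, never with more than about 35 N, set the cell down without dropping it, and leave the rest of the bench undisturbed.

Things in the scene. Friction and masses are not known exactly. Their poses are not given: they have to be found in the camera images.
- cell: Loose pouch cell: flat silver slab 10 thick (x) x 100 long (y) x 70 mm high (z), 0.11 to 0.18 kg; amber tape and two thin tabs at its +y end. Origin: middle of the long edge it stands on; z runs up its face. At first that edge is 34 mm above the bench and the cell leans 0.6 rad from vertical, top towards the robot. Delicate: no more than about 35 N of grip (per finger) or pressing.
- cell_top (a point): Middle of the loose cell's upper long edge, 70 mm up its z from the origin. The place to pinch it: across the 10 mm thickness (its x), fingers parallel to its faces, TCP 10 to 20 mm below this edge.
- cell_tabs (a point): The loose cell's tab end: 63 mm along its +y from the middle, 35 mm up. The tabs reach 70 mm from the middle and touch nothing.
- rest: Wire rest like a plate easel, 6 mm steel rod, fixed; 136 (x) x 78 (y) x 75 mm high. Origin on the bench under its middle; the cell's lower edge sits at x +20, z 34 mm. Two sloping rods at y +-36 mm back the cell up to 50 mm of its height; between and above them both faces are free. A 7 mm lip on the far side (+x) holds the lower edge: lift the cell out along its own slope.
- fixture: Stacking fixture, fixed: aluminium base 240 (x) x 156 (y) x 10 mm. Origin at bench level under its middle; cells stand on the base, z = 10 mm, faces square to x. Sprung end plate (110 wide, 64 mm above the bench) with its face at x +75 mm gives 6 mm at 2.5 N per mm. Row of two cells at x 55 to 75 mm; the loose cell ends at x 50, y 0. 8 mm guide rods at y +-63, z 32 mm.
- row_cell_near: The nearer of the two stacked cells, same size and axes as the loose one, standing loose on its long edge; origin in the middle of that edge, tabs to +y. It stands at about x 59.5 mm in the fixture.
- row_cell_far: The other stacked cell, against the end plate, same size and axes; at about x 69.7 mm in the fixture.
- pressure_plate (a joint): Travel of the pressure plate along the fixture's +x, m, 0 to 0.118: its face is at fixture x = value - 0.065. It starts at 0 to 0.030; the cells are snug at about 0.110. It slides stiffly (about 6 N, steady) and stays where it is left.
- plate_face (a point): Middle of the pressure plate's front face (towards the cells), 45 mm above the bench. The plate is 8 thick (x) x 142 wide (y), from 11 to 61 mm above the bench.
- plate_grip (a point): Top of the black grip block behind the plate, 15 mm behind the plate's face, 96 mm above the bench. The block is 14 (x) x 30 (y) mm, from 36 to 96 mm above the bench; pinch it across its 30 mm width or push it along +x from behind (rear side 22 mm behind the plate's face).
- flux_bottle: Bystander: clear squeeze bottle with a white nozzle, 34 dia. x 92 mm; origin under its middle. Leave it alone.
- tape_roll: Bystander: roll of amber tape, 60 dia. x 20 mm; origin under its middle. Leave it alone.
- solder_spool: Bystander: small solder spool, 54 dia. x 32 mm; origin under its middle. Leave it alone.
- screwdriver: Bystander: screwdriver, 160 mm long, lying; origin under its middle. Leave it alone.
- caliper: Bystander: digital caliper, 200 mm long, lying; origin under its middle. Leave it alone.
- battery_shell: Bystander: empty black battery shell, open box 118 x 78 x 34 mm; origin under its middle. Leave it alone.
- multimeter: Bystander: multimeter lying on its back, 150 x 76 x 34 mm; origin under its middle. Leave it alone.
Not all that is in view belongs to the job. Leave any orange look-alike of the rest alone.

How it is judged:
By the outcome, as a careful person would: the job done as asked, in the order asked, and still so for the second after the job is handed in, with the robot touching nothing.
It also fails if it takes over 56 s, if anything falls off the work surface, if the arm or the gripper's body presses on something with over 40 N, if the wrist force passes 120 N, or if a joint passes its speed limit or range.

## Working session

There is one attempt and no reset: what is moved stays moved. The work goes in short steps, Python scripts to look and compute and a tool call to move; the robot and the scene stay as the last step left them, time stands still between calls to the robot, and variables do not carry over. Pictures are saved under pics/ and viewed, at most 12 in all, crops included, and the job is handed in when it is done.

Besides the shell and the picture viewer there is one more tool, called after "Request:" in YAML: its name, and indented under it one key for each argument. send_rows: Moves the arm, as the interface text tells. Scaled input: -1 to 1 covers 30 cm each way for a shift and 2 pi rad each way for a turn. Its arguments: {"type":"object","properties":{"rows":{"type":"string"},"jaw":{"type":"number"},"force":{"type":"number"}},"required":["rows"]}

```bash
mkdir -p pics
python3 - <<'E'
from plant import sensors, eyes
import cv2, numpy as np
for n in("side","top"):
    p,d=eyes.snapshot(n); cv2.imwrite(f"pics/{n}0.png",p[:,:,::-1]); np.save(f"pics/{n}0.npy",d)
    c=eyes.calibration(n); print(n,c)
s=sensors.get_state(); print({k:np.round(v,3) for k,v in s.items()})
E
```

```text
side {'fov_y': 53.652057923134194, 'cx': 318.75197118162276, 'cy': 197.76177124556057, 'world_from_camera': array([[ 0.7049422 , -0.36104565,  0.61049369, -0.24038827],
       [-0.70918641, -0.34601168,  0.61427238, -0.71722402],
       [-0.01054243, -0.86598035, -0.4999669 ,  0.6693722 ],
       [ 0.        ,  0.        ,  0.        ,  1.        ]])}
top {'fov_y': 57.77844750939691, 'cx': 320.97567876477433, 'cy': 200.33424193575252, 'world_from_camera': array([[-1.95957202e-02, -9.75913684e-01,  2.17275147e-01,
         2.67307423e-01],
       [-9.99801025e-01,  1.99381942e-02, -6.16106049e-04,
         1.59085707e-02],
       [-3.73080776e-03, -2.17243988e-01, -9.76110204e-01,
         1.11028704e+00],
       [ 0.00000000e+00,  0.00000000e+00,  0.00000000e+00,
         1.00000000e+00]])}
{'clock': np.float64(0.1), 'q': array([-1.082,  0.69 , -0.195,  1.566,  0.157,  0.902, -0.215]), 'qd': array([ 0.   , -0.002,  0.001, -0.003, -0.001,  0.001, -0.003]), 'joint_torque': array([-3.0000e-03, -5.2849e+01, -1.2710e+00, -1.5384e+01, -5.3000e-02,
        2.0000e-03,  0.0000e+00]), 'tool_pos': array([0.274, 0.561, 0.257]), 'eef_rot': array([ 0.225,  0.974, -0.001, -0.   ]), 'contact_force': array([ 0.989, -0.486, -0.171]), 'moment': array([-0.023, -0.028, -0.067]), 'finger_force': np.float64(0.0), 'opening': np.float64(1.0)}
```

View pics/side0.png

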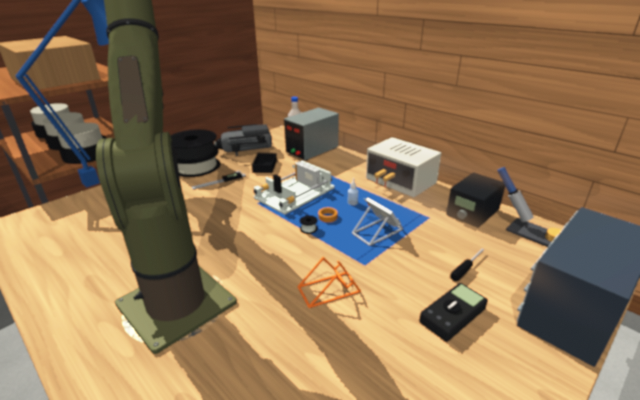

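View pics/top0.png

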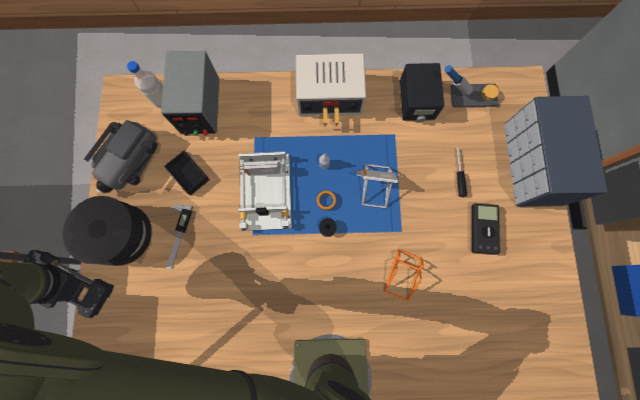

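Run:
```python
import cv2, numpy as np
t=cv2.imread("pics/top0.png"); s=cv2.imread("pics/side0.png")
cv2.imwrite("pics/tc.png",cv2.resize(t[140:245,230:410],None,fx=4.4,fy=4.4,interpolation=cv2.INTER_CUBIC))
a=cv2.resize(s[155:250,245:410],None,fx=4.8,fy=4.8,interpolation=cv2.INTER_CUBIC)
cv2.imwrite("pics/sc.png",a)
```

```text
(no output)
```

View pics/tc.png

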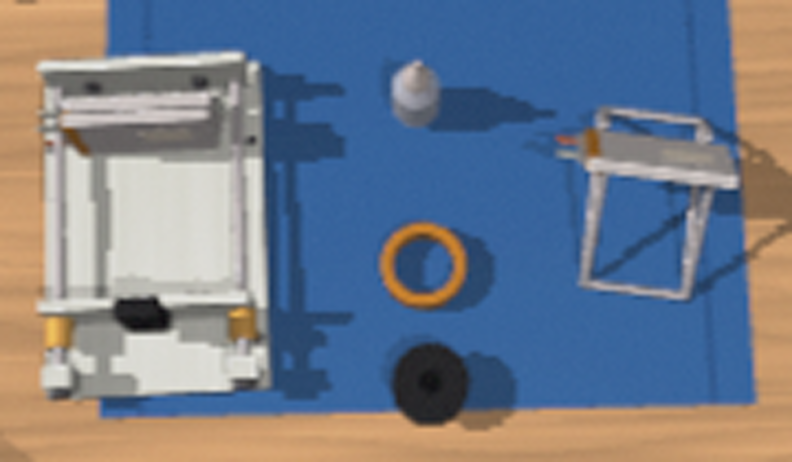

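View pics/sc.png

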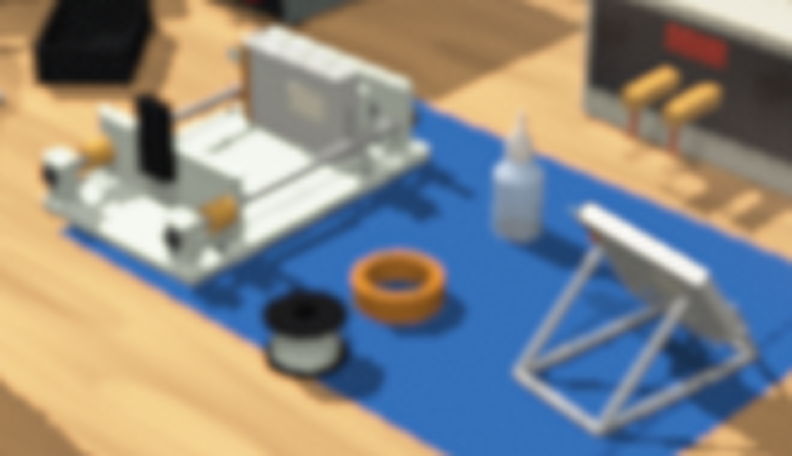

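```bash
cat > h.py <<'E'
import numpy as np, cv2
from plant import sensors, eyes
def cloud(n,d):
    c=eyes.calibration(n); f=200/np.tan(np.radians(c["fov_y"]/2)); v,u=np.mgrid[:400,:640]
    P=np.stack([(u-c["cx"])/f*d,(v-c["cy"])/f*d,d],-1); M=c["world_from_camera"]
    return P@M[:3,:3].T+M[:3,3]
def ray(n,u,v,z):
    c=eyes.calibration(n); f=200/np.tan(np.radians(c["fov_y"]/2)); M=c["world_from_camera"]
    r=M[:3,:3]@[(u-c["cx"])/f,(v-c["cy"])/f,1]; return M[:3,3]+r*(z-M[2,3])/r[2]
E
python3 - <<'E'
from h import *
np.set_printoptions(precision=4,suppress=True)
T=cloud("top",np.load("pics/top0.npy")); S=cloud("side",np.load("pics/side0.npy"))
q=lambda u,v,z: ray("top",230+u/4.4,140+v/4.4,z)
print("mat z",np.median(T[185:195,305:312,2]),np.median(S[228:232,300:310].reshape(-1,3),0))
# fixture base corners (top z 10mm)
for n,u,v in(("FL",42,64),("NL",43,397),("NR",270,388),("FR",260,62)): print(n,q(u,v,.01))
# cell: points in region high
for n,P in(("top",T),("side",S)):
    p=P.reshape(-1,3); m=(p[:,0]>.5)&(p[:,0]<.75)&(p[:,1]<-.05)&(p[:,1]>-.26)&(p[:,2]>.02)&(p[:,2]<.2); p=p[m]
    print(n,len(p),p.min(0),p.max(0)); 
    hi=p[p[:,2]>.082]; print(hi.shape,np.median(hi,0),cv2.fitLine(hi[:,:2].astype(np.float32),cv2.DIST_HUBER,0,.01,.01).ravel(),np.ptp(hi,0))
    np.save(f"pics/cell_{n}.npy",p)
for n,u,v in(("topedge L near",582,158),("topedge R near",738,187),("topedge R far",742,172)): print(n,q(u,v,.09))
for n,u,v in(("rest nearL",583,284),("rest nearR",688,297)): print(n,q(u,v,.003))
print("bottle",q(415,95,.06),"grip",q(140,306,.096),[q(118,298,.096),q(158,298,.096),q(168,328,.09)])
print("row top",[q(*a,.08) for a in((62,103),(210,98),(65,118),(210,117))])
# fixture cloud
for n,P in(("top",T),("side",S)):
    p=P.reshape(-1,3); m=(p[:,0]>.42)&(p[:,0]<.85)&(p[:,1]>.04)&(p[:,1]<.26)&(p[:,2]>.066)&(p[:,2]<.13); p=p[m]
    for k,mm in(("row",p[:,0]>.62),("grip",p[:,0]<.6)):
        r=p[mm]
        if len(r)>3: print(n,k,len(r),np.median(r,0),np.percentile(r,5,0),np.percentile(r,95,0))
E
```

```text
mat z 0.001573760446366257 [ 0.4067 -0.0061  0.0068]
FL [0.6678 0.273  0.01  ]
NL [0.4237 0.2652 0.01  ]
NR [0.4268 0.1075 0.01  ]
FR [0.666  0.1143 0.01  ]
top 458 [ 0.5002 -0.2109  0.0217] [ 0.6198 -0.0895  0.0975]
(168, 3) [ 0.5568 -0.1548  0.0913] [ 0.1364  0.9907  0.5567 -0.1542] [0.0291 0.1179 0.0153]
side 481 [ 0.5011 -0.2126  0.0207] [ 0.6059 -0.0902  0.0957]
(125, 3) [ 0.5512 -0.1615  0.0907] [ 0.1397  0.9902  0.5509 -0.1609] [0.0192 0.1063 0.0134]
topedge L near [ 0.5652 -0.107   0.09  ]
topedge R near [ 0.5431 -0.2093  0.09  ]
topedge R far [ 0.5533 -0.2127  0.09  ]
rest nearL [ 0.4977 -0.1141  0.003 ]
rest nearR [ 0.4868 -0.1879  0.003 ]
bottle [0.6216 0.0027 0.06  ] grip [0.4696 0.1845 0.096 ] [array([0.4752, 0.1989, 0.096 ]), array([0.4747, 0.1729, 0.096 ]), array([0.4559, 0.1671, 0.09  ])]
row top [array([0.6141, 0.2423, 0.08  ]), array([0.6156, 0.142 , 0.08  ]), array([0.6034, 0.24  , 0.08  ]), array([0.6021, 0.1419, 0.08  ])]
top row 413 [0.8045 0.063  0.1185] [0.6486 0.0424 0.0675] [0.8447 0.1799 0.1234]
top grip 107 [0.4716 0.1955 0.0851] [0.4627 0.1753 0.0676] [0.5998 0.2382 0.0983]
side row 212 [0.7989 0.0582 0.1089] [0.783  0.0417 0.0716] [0.8432 0.0825 0.1209]
side grip 138 [0.4697 0.1885 0.0779] [0.4605 0.1643 0.0675] [0.5994 0.2372 0.0952]
```

```bash
cat > fit.py <<'E'
from h import *
from scipy.optimize import least_squares
np.set_printoptions(precision=4,suppress=True)
def sdf(p,c,h):
    q=np.abs(p-c)-h; return np.linalg.norm(np.maximum(q,0),axis=1)+np.minimum(q.max(1),0)
def loc(p,x,y,a):
    c,s=np.cos(a),np.sin(a); d=p-[x,y,0]; return np.stack([c*d[:,0]+s*d[:,1],-s*d[:,0]+c*d[:,1],d[:,2]],1)
def cellres(v,p):
    q=loc(p,*v[:3])-[0,0,.034]; t=v[3]; c,s=np.cos(t),np.sin(t)
    q=np.stack([c*q[:,0]+s*q[:,2],q[:,1],-s*q[:,0]+c*q[:,2]],1)
    return np.abs(sdf(q,np.array([0,0,.035]),np.array([.005,.05,.035])))
def fixres(v,p):
    q=loc(p,*v[:3]); f=v[3]-.065; A=np.array
    b=[((0,0,.005),(.12,.078,.005)),((.065,0,.045),(.01,.05,.035)),((.079,0,.037),(.004,.055,.027)),
       ((f-.004,0,.036),(.004,.071,.025)),((f-.015,0,.066),(.007,.015,.030))]
    return np.abs(np.min([sdf(q,A(c),A(h)) for c,h in b],0))
def run(f,v0,p):
    for _ in range(3):
        r=f(v0,p); k=r<max(.006,np.percentile(r,50)*3) if _ else r<.03
        s=least_squares(f,v0,args=(p[k],),loss="soft_l1",f_scale=.0015,x_scale=.01); v0=s.x
    return v0,np.median(f(v0,p[k])),k.sum()
def sel(P,lo,hi):
    p=P.reshape(-1,3); return p[np.all((p>lo)&(p<hi),1)]
E
python3 - <<'E'
from fit import *
T=cloud("top",np.load("pics/top0.npy")); S=cloud("side",np.load("pics/side0.npy"))
a=sel(T,[.5,-.24,.05],[.68,-.08,.12]); b=sel(S,[.5,-.24,.078],[.68,-.08,.12])
for p in(a,b,np.vstack([a,b])): print("cell",run(cellres,[.592,-.16,-.14,.6],p))
a=sel(T,[.40,.08,.004],[.69,.29,.12]); b=sel(S,[.40,.08,.004],[.69,.29,.12])
for p in(a,b,np.vstack([a,b])): print("fix",run(fixres,[.546,.19,.015,.01],p))
E
```

```text
cell (array([ 0.5924, -0.1605, -0.1493,  0.5853]), np.float64(0.0005996939390738895), np.int64(300))
cell (array([ 0.5906, -0.163 , -0.1439,  0.5963]), np.float64(0.0006473792742526263), np.int64(146))
cell (array([ 0.5922, -0.1617, -0.1479,  0.592 ]), np.float64(0.0008787288461276771), np.int64(445))
fix (array([ 0.5449,  0.1915,  0.0335, -0.0016]), np.float64(0.0013449415951453103), np.int64(3078))
fix (array([ 0.5436,  0.1927,  0.0345, -0.0027]), np.float64(0.0011679128273134973), np.int64(1820))
fix (array([ 0.5442,  0.1927,  0.0347, -0.0026]), np.float64(0.0012620552906905756), np.int64(4881))
```

```bash
cat > go.py <<'E'
# usage: go.py x y z toolY_yaw  -> normalised shift and turn from the present pose; prints state
import sys; from h import *
from scipy.spatial.transform import Rotation as R
np.set_printoptions(precision=4,suppress=True)
s=sensors.get_state(); M=R.from_quat(s["eef_rot"]).as_matrix(); a=np.arctan2(M[1,1],M[0,1])
print("t",round(s["clock"],2),"pos",s["tool_pos"],"yaw",round(a,4),"tilt",M[:,2],"F",s["contact_force"],"open mm",s["opening"]*88,"grip",s["finger_force"],"q",s["q"])
if len(sys.argv)>4:
    t=np.array(sys.argv[1:5],float); d=M.T@(t[:3]-s["tool_pos"])
    w=(t[3]-a+np.pi/2)%np.pi-np.pi/2 if len(sys.argv)>5 else (t[3]-a+np.pi)%(2*np.pi)-np.pi
    print("shift",d/.3,"turn",-w/(2*np.pi))
E
python3 go.py .5623 -.1571 .20 -.148; python3 go.py .42 .2 .23 .5
```

```text
t 0.1 pos [0.2743 0.561  0.2567] yaw 1.1161 tilt [-0.0006 -0.0015 -1.    ] F [ 0.9887 -0.486  -0.1715] open mm 87.95814359168307 grip 0.0 q [-1.0822  0.6899 -0.1945  1.5662  0.1573  0.9025 -0.2151]
shift [-1.9135 -1.7286  0.192 ] turn 0.20118920476984892
t 0.1 pos [0.2743 0.561  0.2567] yaw 1.1161 tilt [-0.0006 -0.0015 -1.    ] F [ 0.9887 -0.486  -0.1715] open mm 87.95814359168307 grip 0.0 q [-1.0822  0.6899 -0.1945  1.5662  0.1573  0.9025 -0.2151]
shift [-0.9646 -0.8677  0.0905] turn 0.09805680164630072
```

Request:
send_rows:
  rows: "-0.96 -0.87 0.06 0.1;-0.96 -0.87 0.06 0.1;-0.96 -0.87 0.06 0.1;-0.96 -0.87 0.06 0.1;-0.96 -0.87 0.06 0.1;-0.96 -0.87 0.06 0.1;-0.96 -0.87 0.06 0.1;-0.96 -0.87 0.06 0.1;-0.96 -0.87 0.06 0.1;-0.96 -0.87 0.06 0.1"
  jaw: -1
  force: 8

```text
clock: 0.93
tool_pos: [0.42, 0.1935, 0.239]
eef_rot: [0.519, 0.855, -0.002, 0.001]
contact_force: [0.1, -0.5, -1.5]
opening: 1.001
finger_force: 0.0
```

```bash
python3 go.py .5623 -.1571 .20 -.148
```

```text
t 0.93 pos [0.42   0.1935 0.239 ] yaw 0.4793 tilt [-0.0006 -0.0045 -1.    ] F [ 0.1058 -0.4956 -1.5283] open mm 88.07755312255891 grip 0.0 q [-0.491   0.5127 -0.0649  2.0623  0.0655  0.5712 -0.1235]
shift [-1.2551 -0.1178  0.1351] turn 0.09983238246614605
```

Request:
send_rows:
  rows: "-1 -0.09 0.1 0.1;-1 -0.09 0.1 0.1;-1 -0.09 0.1 0.1;-1 -0.09 0.1 0.1;-1 -0.09 0.1 0.1;-1 -0.09 0.1 0.1;-1 -0.09 0.1 0.1;-1 -0.09 0.1 0.1;-1 -0.09 0.1 0.1;-1 -0.09 0.1 0.1"

```text
clock: 1.77
tool_pos: [0.5349, -0.077, 0.209]
eef_rot: [0.755, 0.655, -0.0, -0.001]
contact_force: [0.4, 1.0, 0.2]
opening: 1.0
finger_force: 0.0
```

```bash
python3 go.py .5623 -.1571 .15 -.148
```

```text
t 1.77 pos [ 0.5349 -0.077   0.209 ] yaw -0.1417 tilt [-0.0012  0.0008 -1.    ] F [0.3961 1.0327 0.2112] open mm 88.00957673063814 grip 0.0 q [ 0.0273  0.6464  0.0506  1.8791 -0.0538  0.6187 -0.0301]
shift [-0.2515  0.1285  0.1962] turn 0.0009969737032293265
```

Request:
send_rows:
  rows: "-0.25 0.129 0 0.001;-0.25 0.129 0 0.001;-0.251 0.129 0.1 0.001;-0.251 0.129 0.196 0.001;-0.251 0.129 0.196 0.001;-0.251 0.129 0.196 0.001"

```text
clock: 2.27
tool_pos: [0.562, -0.1541, 0.1498]
eef_rot: [0.756, 0.655, -0.001, -0.002]
contact_force: [0.8, -0.1, 0.1]
opening: 0.998
finger_force: 0.0
```

```bash
python3 go.py .5623 -.1571 .085 -.148
python3 - <<'E'
from fit import *
p,d=eyes.snapshot("side"); cv2.imwrite("pics/s1.png",cv2.resize(p[130:270,320:460],None,fx=4,fy=4,interpolation=2)[:,:,::-1])
E
```

```text
t 2.27 pos [ 0.562  -0.1541  0.1498] yaw -0.1434 tilt [-0.0039  0.0026 -1.    ] F [ 0.7738 -0.1154  0.1346] open mm 87.85703323079434 grip 0.0 q [ 0.1723  0.7808  0.0297  1.7926 -0.0419  0.5731  0.0852]
shift [-0.0104  0.0034  0.2159] turn 0.0007292567213769775
```

View pics/s1.png

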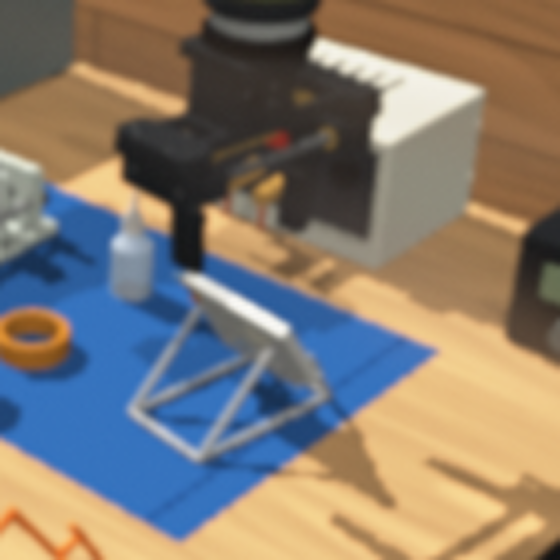

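The picture shows the near finger tip at (190,265), robot-side of and above the leaning cell's upper edge (190,280)–(290,335); the space between the rods is clear. Descending.

Request:
send_rows:
  rows: "-0.007 0.003 0.07 0;-0.007 0.003 0.14 0;-0.007 0.003 0.18 0;-0.007 0.003 0.216 0;-0.007 0.003 0.216 0;-0.007 0.003 0.216 0"

```text
clock: 2.82
tool_pos: [0.564, -0.1589, 0.0863]
eef_rot: [0.757, 0.654, 0.0, 0.0]
contact_force: [-0.3, 0.3, -0.6]
opening: 0.999
finger_force: 0.0
```

Request:
send_rows:
  rows: "0 0 0 0;0 0 0 0;0 0 0 0;0 0 0 0;0 0 0 0;0 0 0 0"
  jaw: 1
  force: 6

```text
clock: 3.32
tool_pos: [0.5638, -0.1594, 0.086]
eef_rot: [0.757, 0.653, 0.0, 0.0]
contact_force: [-0.6, 0.5, -0.5]
opening: 0.565
finger_force: 0.0
```

```bash
python3 go.py .5623 -.1571 .085 -.148
```

```text
t 3.32 pos [ 0.5638 -0.1594  0.086 ] yaw -0.147 tilt [ 0.0003 -0.     -1.    ] F [-0.6358  0.4883 -0.544 ] open mm 49.69400741549534 grip 0.0 q [ 0.1835  0.8839  0.0233  1.8136 -0.0421  0.4442  0.0893]
shift [ 0.0069 -0.006   0.0033] turn 0.0001573377600663548
```

Request:
send_rows:
  rows: "0 0 0 0;0 0 0 0;0 0 0 0;0 0 0 0;0 0 0 0"

```text
clock: 3.73
tool_pos: [0.5638, -0.1594, 0.086]
eef_rot: [0.757, 0.653, 0.0, 0.0]
contact_force: [-0.9, 0.6, 2.7]
opening: 0.282
finger_force: 5.1
```

Request:
send_rows:
  rows: "0 0 0 0;0 0 0 0;0 0 0 0"

```text
clock: 3.98
tool_pos: [0.5638, -0.1594, 0.086]
eef_rot: [0.757, 0.653, 0.0, 0.0]
contact_force: [-0.8, 0.4, 2.4]
opening: 0.285
finger_force: 5.2
```

```bash
python3 go.py
python3 - <<'E'
from fit import *
p,d=eyes.snapshot("side"); cv2.imwrite("pics/s2.png",cv2.resize(p[160:250,350:440],None,fx=6,fy=6,interpolation=2)[:,:,::-1])
E
```

```text
t 3.98 pos [ 0.5638 -0.1594  0.086 ] yaw -0.1469 tilt [ 0.0003 -0.     -1.    ] F [-0.8006  0.358   2.3907] open mm 25.03854545652488 grip 5.1885260827839375 q [ 0.1834  0.884   0.0234  1.8136 -0.0421  0.4442  0.0894]
```

View pics/s2.png

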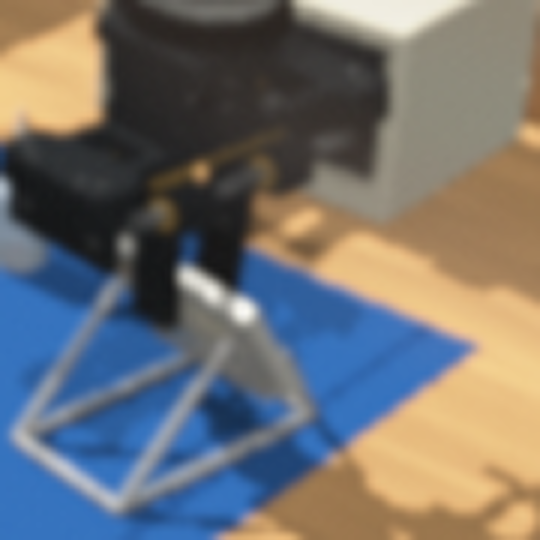

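The cell is pinched near its top (two fingers around (155,280) and (225,250)), still leaning, opening 25 mm. Now lift along the slope, then let it come upright.

Request:
send_rows:
  rows: "0 -0.007 -0.01 0;0 -0.014 -0.02 0;0 -0.02 -0.03 0;0 -0.02 -0.03 0"
  force: 8

```text
clock: 4.37
tool_pos: [0.5586, -0.1586, 0.0958]
eef_rot: [0.757, 0.653, 0.001, 0.001]
contact_force: [2.3, -0.0, 4.7]
opening: 0.267
finger_force: 8.0
```

Request:
send_rows:
  rows: "0 0.01 -0.01 0;0 0.02 -0.025 0;0 0.03 -0.04 0;0 0.04 -0.055 0;0 0.05 -0.07 0;0 0.06 -0.085 0;0 0.07 -0.1 0;0 0.07 -0.1 0"

```text
clock: 5.03
tool_pos: [0.5786, -0.1616, 0.1255]
eef_rot: [0.757, 0.653, -0.0, -0.0]
contact_force: [0.2, -0.6, -1.2]
opening: 0.112
finger_force: 8.0
```

```bash
python3 go.py
python3 - <<'E'
from fit import *
p,d=eyes.snapshot("side"); cv2.imwrite("pics/s3.png",cv2.resize(p[150:250,350:450],None,fx=5.5,fy=5.5,interpolation=2)[:,:,::-1])
E
```

```text
t 5.03 pos [ 0.5786 -0.1616  0.1255] yaw -0.1469 tilt [-0.0003  0.0001 -1.    ] F [ 0.1665 -0.6368 -1.1524] open mm 9.878908436977326 grip 7.992716975895746 q [ 0.1786  0.8344  0.03    1.7531 -0.0421  0.5551  0.0877]
```

View pics/s3.png

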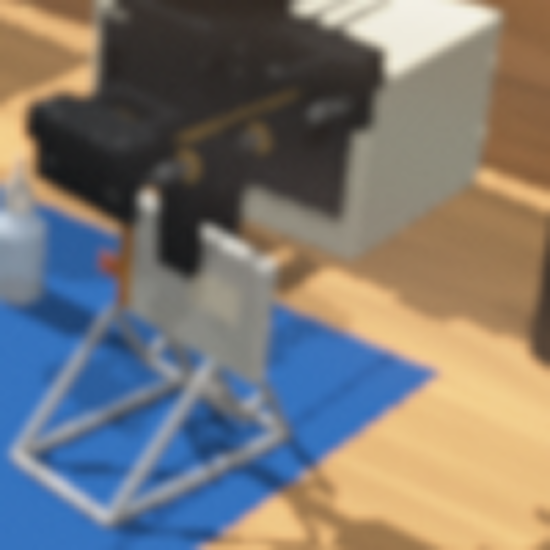

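Request:
send_rows:
  rows: "0 0 -0.04 0;0 0 -0.09 0;0 0 -0.16 0;0 0 -0.24 0;0 0 -0.3 0;0 0 -0.3 0;0 0 -0.3 0"
  force: 15

```text
clock: 5.67
tool_pos: [0.5784, -0.1616, 0.2157]
eef_rot: [0.757, 0.653, 0.0, 0.0]
contact_force: [0.9, -0.0, -1.9]
opening: 0.112
finger_force: 15.0
```

```bash
python3 - <<'E'
from fit import *
from scipy.spatial.transform import Rotation as R
import numpy as np
s=sensors.get_state(); t=s["tool_pos"]
P=[]
for n in("side","top"):
    p,d=eyes.snapshot(n); P.append(sel(cloud(n,d),[t[0]-.03,t[1]-.09,t[2]-.075],[t[0]+.03,t[1]+.09,t[2]+.03]))
p=np.vstack(P)
# v: yoff, height of top above TCP, pitch about tool-y, lateral off, yaw
def f(v,p):
    q=loc(p,t[0],t[1],v[4])-[0,0,t[2]]; c,r=np.cos(v[2]),np.sin(v[2]); y=q[:,1]-v[0]; z=q[:,2]-v[1]
    q=np.stack([q[:,0]-v[3],c*y+r*z,-r*y+c*z],1); return np.abs(sdf(q,np.array([0,0,-.035]),np.array([.005,.05,.035])))
for o in(p,P[0]): print(len(o),run(f,[0,.012,0.,0.,-.147],o))
E
python3 go.py .4 .0 .213 -.05
```

```text
965 (array([ 0.0017,  0.0046,  0.0009, -0.0006, -0.1458]), np.float64(0.0009273434211298183), np.int64(735))
860 (array([ 0.0006,  0.0054,  0.0157, -0.0006, -0.1442]), np.float64(0.000939509314099606), np.int64(646))
t 5.77 pos [ 0.5774 -0.1612  0.2138] yaw -0.1468 tilt [-0.0026  0.0007 -1.    ] F [ 0.2325 -0.1361 -2.0409] open mm 10.05998275925818 grip 14.992759767919779 q [ 0.1719  0.7074  0.0414  1.6952 -0.04    0.7425  0.0861]
shift [ 0.4452 -0.6636  0.0046] turn -0.015406618677138693
```

Request:
send_rows:
  rows: "0.07 -0.01 0 -0.01;0.2 -0.03 0 -0.02;0.4 -0.05 0 -0.028;0.6 -0.08 0 -0.028;0.75 -0.1 0 -0.028;0.9 -0.13 0 -0.028;0.95 -0.14 0 -0.028;0.95 -0.14 0 -0.028;0.95 -0.14 0 -0.028"

```text
clock: 6.52
tool_pos: [0.5766, 0.1348, 0.213]
eef_rot: [0.693, 0.721, 0.0, -0.003]
contact_force: [0.1, -0.1, -1.6]
opening: 0.111
finger_force: 15.0
```

```bash
python3 go.py .5683 .1925 .12 .0345
```

```text
t 6.52 pos [0.5766 0.1348 0.213 ] yaw 0.0396 tilt [-0.0036  0.0046 -1.    ] F [ 0.0913 -0.1215 -1.6442] open mm 9.730399952472204 grip 14.993254768196493 q [-0.3254  0.6994  0.0359  1.7185 -0.043   0.7265 -0.2261]
shift [ 0.1917 -0.0191  0.3112] turn 0.0008156385280089048
```

Request:
send_rows:
  rows: "0.1 -0.01 0 0.001;0.19 -0.019 0 0.001;0.192 -0.019 0 0.001;0.192 -0.019 0.05 0.001;0.192 -0.019 0.15 0.001;0.192 -0.019 0.25 0.001;0.192 -0.019 0.3 0.001;0.192 -0.019 0.311 0.001;0.192 -0.019 0.311 0.001"

```text
clock: 7.27
tool_pos: [0.5702, 0.1826, 0.1197]
eef_rot: [0.699, 0.715, -0.002, -0.001]
contact_force: [0.1, -0.1, -1.0]
opening: 0.112
finger_force: 15.0
```

```bash
python3 go.py .5683 .1925 .078 .0345
python3 - <<'E'
from fit import *
s=sensors.get_state(); t=s["tool_pos"]
p0,d0=eyes.snapshot("side"); p1,d1=eyes.snapshot("top")
S=cloud("side",d0);T=cloud("top",d1)
def f(v,p):
    q=loc(p,t[0],t[1],v[4])-[0,0,t[2]]; c,r=np.cos(v[2]),np.sin(v[2]); y=q[:,1]-v[0]; z=q[:,2]-v[1]
    q=np.stack([q[:,0]-v[3],c*y+r*z,-r*y+c*z],1); return np.abs(sdf(q,np.array([0,0,-.035]),np.array([.005,.05,.035])))
o=np.vstack([sel(P,[t[0]-.02,t[1]-.09,t[2]-.075],[t[0]+.02,t[1]+.09,t[2]+.03]) for P in(S,T)])
print(len(o),run(f,[0,.005,0.,0.,.0345],o))
cv2.imwrite("pics/t4.png",cv2.resize(np.hstack([p0[140:220,240:340],p1[140:220,220:320]]),None,fx=4,fy=4,interpolation=2)[:,:,::-1])
E
```

```text
t 7.27 pos [0.5702 0.1826 0.1197] yaw 0.022 tilt [-0.0039 -0.0019 -1.    ] F [ 0.1482 -0.064  -1.0245] open mm 9.840861187297579 grip 14.992725590709597 q [-0.4103  0.843   0.0409  1.7585 -0.0583  0.5457 -0.3111]
shift [ 0.0333 -0.0049  0.1388] turn -0.00199276320053398
587 (array([ 0.0015,  0.0053, -0.0055, -0.0005,  0.0328]), np.float64(0.0012721734903213665), np.int64(487))
```

View pics/t4.png

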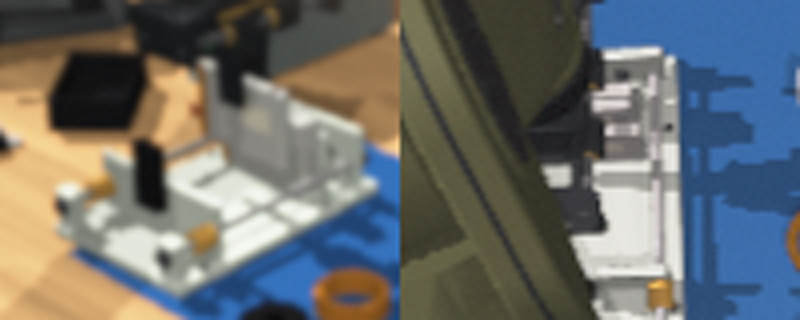

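The cell hangs upright over the fixture between plate and row, (245,110) on the left; the view from above is blocked by the arm. Settle and re-read before lowering.

```bash
python3 go.py .5683 .1920 .080 .0345
```

```text
t 7.37 pos [0.5718 0.1835 0.122 ] yaw 0.0222 tilt [ 0.0007 -0.     -1.    ] F [ 0.3685 -0.519  -0.6841] open mm 9.948108356626616 grip 14.992762944311835 q [-0.4106  0.8397  0.041   1.7564 -0.0583  0.5459 -0.3113]
shift [ 0.0286 -0.0113  0.1399] turn -0.0019654201144199265
```

Request:
send_rows:
  rows: "0.029 -0.011 0 -0.002;0.029 -0.011 0.03 -0.002;0.029 -0.011 0.07 -0.002;0.029 -0.011 0.11 -0.002;0.029 -0.011 0.13 -0.002;0.029 -0.011 0.13 -0.002;0.029 -0.011 0.13 -0.002;0.029 -0.011 0.13 -0.002"

```text
clock: 8.03
tool_pos: [0.5681, 0.1924, 0.0825]
eef_rot: [0.695, 0.719, 0.0, 0.0]
contact_force: [-0.6, -0.3, -0.5]
opening: 0.106
finger_force: 15.0
```

```bash
python3 go.py .5683 .1920 .076 .0345;  python3 - <<'E'
from fit import *
s=sensors.get_state(); t=s["tool_pos"]
p0,d0=eyes.snapshot("side"); S=cloud("side",d0)
def f(v,p):
    q=loc(p,t[0],t[1],v[4])-[0,0,t[2]]; c,r=np.cos(v[2]),np.sin(v[2]); y=q[:,1]-v[0]; z=q[:,2]-v[1]
    q=np.stack([q[:,0]-v[3],c*y+r*z,-r*y+c*z],1); return np.abs(sdf(q,np.array([0,0,-.035]),np.array([.005,.05,.035])))
o=sel(S,[t[0]-.02,t[1]-.07,.02],[t[0]+.012,t[1]+.07,t[2]+.02])
v=run(f,[0,.005,0.,0.,.0345],o); print(len(o),v)
o=sel(S,[.40,.08,.004],[.69,.29,.12]); q=loc(o,.5442,.1927,.0347); o=o[(q[:,0]<-.02)|(q[:,2]<.012)|(q[:,0]>.05)]
print(run(fixres,[.5442,.1927,.0347,-.0026],o))
E
```

```text
t 8.03 pos [0.5681 0.1924 0.0825] yaw 0.035 tilt [ 0.0003 -0.     -1.    ] F [-0.6211 -0.252  -0.4964] open mm 9.351717646043623 grip 14.992772965924814 q [-0.4226  0.9013  0.0339  1.7712 -0.0584  0.4698 -0.3145]
shift [-0.0014  0.0007  0.0217] turn 7.74142825796984e-05
432 (array([ 0.0002,  0.009 ,  0.0282, -0.0009,  0.0291]), np.float64(0.0012749447537059328), np.int64(361))
(array([ 0.5436,  0.1925,  0.0376, -0.0028]), np.float64(0.0010787248366422152), np.int64(1422))
```

Request:
send_rows:
  rows: "0 0 0.005 0;0 0 0.01 0;0 0 0.015 0;0 0 0.015 0;0 0 0.015 0"

```text
clock: 8.5
tool_pos: [0.5678, 0.1926, 0.078]
eef_rot: [0.695, 0.719, 0.0, -0.0]
contact_force: [-0.7, 0.1, -1.6]
opening: 0.113
finger_force: 15.0
```

Request:
send_rows:
  rows: "0 0 0.003 0;0 0 0.005 0;0 0 0.005 0;0 0 0.005 0"

```text
clock: 8.83
tool_pos: [0.5678, 0.1926, 0.0765]
eef_rot: [0.695, 0.719, -0.0, -0.0]
contact_force: [-0.8, 0.1, -0.5]
opening: 0.113
finger_force: 15.0
```

Request:
send_rows:
  rows: "0 0 0.003 0;0 0 0.003 0;0 0 0.003 0"

```text
clock: 9.08
tool_pos: [0.5681, 0.1928, 0.0761]
eef_rot: [0.695, 0.719, 0.0, 0.0]
contact_force: [0.3, -0.3, 4.4]
opening: 0.112
finger_force: 15.0
```

Request:
send_rows:
  rows: "0 0 0 0;0 0 0 0;0 0 0 0;0 0 0 0"
  jaw: 0.62

```text
clock: 9.42
tool_pos: [0.5678, 0.1925, 0.0755]
eef_rot: [0.695, 0.719, -0.0, -0.0]
contact_force: [-0.5, -0.0, -0.3]
opening: 0.19
finger_force: 0.0
```

Request:
send_rows:
  rows: "0 0 -0.02 0;0 0 -0.05 0;0 0 -0.09 0;0 0 -0.14 0;0 0 -0.2 0;0 0 -0.25 0;0 0 -0.25 0;0 0 -0.25 0"

```text
clock: 10.08
tool_pos: [0.5686, 0.1928, 0.1522]
eef_rot: [0.695, 0.719, 0.001, 0.001]
contact_force: [-1.0, 0.4, -0.3]
opening: 0.19
finger_force: 0.0
```

```bash
python3 go.py
python3 - <<'E'
from fit import *
p0,d0=eyes.snapshot("side"); p1,d1=eyes.snapshot("top")
S=cloud("side",d0)
F=(.544,.1927,.035)
o=loc(sel(S,[.40,.08,.03],[.69,.29,.12]),*F); o=o[(o[:,0]>.005)&(o[:,0]<.04)&(abs(o[:,1])<.06)&(o[:,2]<.095)]
def f(v,p):
    q=loc(p,v[0],v[1],v[2])-[0,0,.01]; c,r=np.cos(v[3]),np.sin(v[3])
    q=np.stack([c*q[:,0]+r*q[:,2],q[:,1],-r*q[:,0]+c*q[:,2]],1); return np.abs(sdf(q,np.array([0,0,.035]),np.array([.005,.05,.035])))
print(len(o),run(f,[.0235,0,0,0],o))
cv2.imwrite("pics/t5.png",cv2.resize(np.hstack([p0[140:220,240:340],p1[140:220,220:320]]),None,fx=4,fy=4,interpolation=2)[:,:,::-1])
E
```

```text
t 10.08 pos [0.5686 0.1928 0.1522] yaw 0.0352 tilt [ 0.0028  0.0011 -1.    ] F [-1.0037  0.3714 -0.2575] open mm 16.708164697545904 grip 0.0 q [-0.429   0.7932  0.0445  1.7439 -0.0559  0.6027 -0.3166]
321 (array([ 0.0231,  0.0005, -0.0037, -0.0045]), np.float64(0.0011452887658837487), np.int64(316))
```

View pics/t5.png

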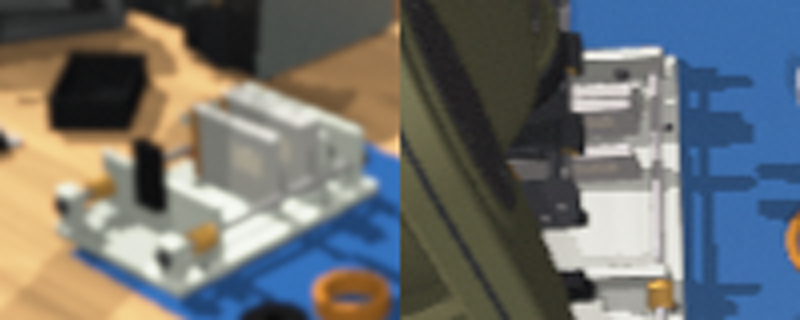

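```bash
python3 go.py .419 .188 .152 .035
python3 - <<'E'
from fit import *
S=cloud("side",eyes.snapshot("side")[1]); o=loc(sel(S,[.40,.08,.03],[.69,.29,.12]),.544,.1927,.035); g=o[(o[:,0]<-.05)&(o[:,2]>.067)&(o[:,2]<.1)]; print(len(g),np.percentile(g,[5,50,95],axis=0))
E
```

```text
t 10.18 pos [0.5675 0.1925 0.1505] yaw 0.0354 tilt [-0.0005 -0.0001 -1.    ] F [-0.5708 -0.1215 -1.0942] open mm 16.7284321935094 grip 0.0 q [-0.4289  0.7956  0.0442  1.7452 -0.0559  0.6025 -0.3165]
shift [ 0.0026 -0.4952 -0.0048] turn 5.794225631001271e-05
76 [[-0.0836 -0.0154  0.0697]
 [-0.0808 -0.0056  0.0844]
 [-0.0717  0.0104  0.0965]]
```

Request:
send_rows:
  rows: "0 -0.08 -0.005 0;0 -0.2 -0.005 0;0 -0.33 -0.005 0;0 -0.45 -0.005 0;0 -0.497 0 0;0 -0.497 0 0;0 -0.497 0.08 0;0 -0.497 0.16 0;0 -0.497 0.25 0;0 -0.497 0.25 0"
  jaw: 1

```text
clock: 11.07
tool_pos: [0.4184, 0.1868, 0.0717]
eef_rot: [0.695, 0.719, -0.002, -0.001]
contact_force: [0.3, 0.4, -0.8]
opening: 0.006
finger_force: 0.0
```

```bash
python3 go.py .442 .189 .075 .035
python3 - <<'E'
from fit import *
p,d=eyes.snapshot("side"); cv2.imwrite("pics/s6.png",cv2.resize(p[130:220,220:340],None,fx=5,fy=5,interpolation=2)[:,:,::-1])
E
```

```text
t 11.07 pos [0.4184 0.1868 0.0717] yaw 0.035 tilt [-0.0045 -0.0024 -1.    ] F [ 0.2532  0.4396 -0.8417] open mm 0.5542312439230719 grip 0.0 q [-0.5285  0.8431  0.0132  2.192  -0.0901  0.1121 -0.3951]
shift [ 0.0047  0.0789 -0.0113] turn 3.043544160687327e-06
```

View pics/s6.png

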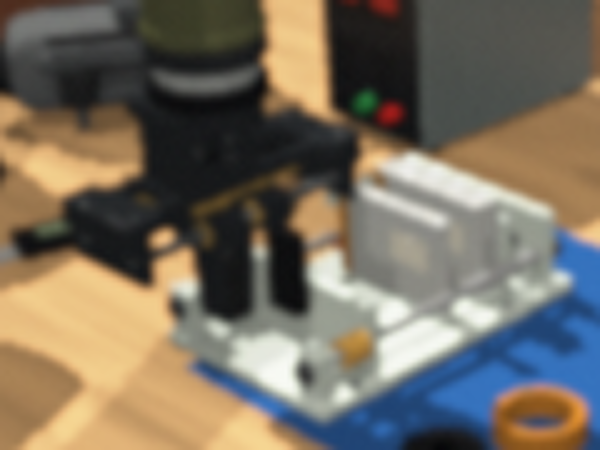

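The finger pair (225,290) stands just behind the black grip block (290,270); the loose cell stands upright at (400,250) parallel to the row. Push.

Request:
send_rows:
  rows: "0.004 0.03 -0.01 0;0.004 0.05 -0.01 0;0.004 0.07 -0.01 0;0.004 0.1 -0.01 0;0.004 0.13 -0.01 0;0.004 0.16 -0.01 0;0.004 0.19 -0.01 0;0.004 0.22 -0.01 0;0.004 0.25 -0.01 0;0.004 0.28 -0.01 0"

```text
clock: 11.95
tool_pos: [0.5005, 0.1911, 0.0792]
eef_rot: [0.694, 0.72, -0.002, -0.002]
contact_force: [-6.0, 0.6, 6.7]
opening: 0.003
finger_force: 3.7
```

```bash
python3 go.py
cat > m.py <<'E'
from fit import *
S=cloud("side",eyes.snapshot("side")[1]); o=loc(sel(S,[.40,.08,.012],[.69,.29,.12]),.544,.1927,.035)
c=o[(abs(o[:,1])<.045)&(o[:,2]>.065)&(o[:,2]<.083)]
t=loc(sensors.get_state()["tool_pos"][None],.544,.1927,.035)[0]; print("tcp fix",t)
w=o[(abs(o[:,1])>.052)&(abs(o[:,1])<.07)&(o[:,2]>.045)&(o[:,2]<.06)]
print("plate pts x",np.percentile(w[:,0],[2,25,50,75,98]))
h=c[(c[:,1]<-.02)]; print("cells top hist",np.histogram(h[:,0],np.arange(-.02,.09,.005)))
E
python3 m.py
```

```text
t 11.95 pos [0.5005 0.1911 0.0792] yaw 0.0359 tilt [-0.0055 -0.0011 -1.    ] F [-6.0396  0.574   6.6739] open mm 0.26259584093845434 grip 3.723173380130902 q [-0.464   0.862   0.0237  1.9622 -0.0608  0.3236 -0.3548]
tcp fix [-0.0409 -0.0001  0.0793]
plate pts x [-0.1148 -0.0134  0.04    0.0983  0.1032]
cells top hist (array([ 0,  0,  0,  0,  0,  0,  0, 18,  8,  1,  0,  0,  0,  1, 13, 11,  4,
        7,  2,  0,  0]), array([-0.02 , -0.015, -0.01 , -0.005,  0.   ,  0.005,  0.01 ,  0.015,
        0.02 ,  0.025,  0.03 ,  0.035,  0.04 ,  0.045,  0.05 ,  0.055,
        0.06 ,  0.065,  0.07 ,  0.075,  0.08 ,  0.085]))
```

Request:
send_rows:
  rows: "0 0.01 0 0;0 0.015 0 0;0 0.02 0 0;0 0.02 0 0;0 0.02 0 0"

```text
clock: 12.42
tool_pos: [0.5071, 0.1913, 0.0791]
eef_rot: [0.694, 0.72, -0.001, -0.001]
contact_force: [-4.5, -0.7, 4.4]
opening: 0.007
finger_force: 2.8
```

```bash
python3 go.py;python3 m.py
```

```text
t 12.42 pos [0.5071 0.1913 0.0791] yaw 0.0356 tilt [-0.0033 -0.0008 -1.    ] F [-4.5499 -0.6563  4.3813] open mm 0.5910515901535612 grip 2.7610024984460324 q [-0.46    0.8658  0.0246  1.9457 -0.0593  0.3341 -0.3523]
tcp fix [-0.0369 -0.0001  0.0791]
plate pts x [-0.1108 -0.0073  0.0285  0.0975  0.1058]
cells top hist (array([ 0,  0,  0,  0,  0,  0,  0, 19,  4,  2,  0,  0,  0,  0, 10, 14,  2,
        6,  3,  0,  0]), array([-0.02 , -0.015, -0.01 , -0.005,  0.   ,  0.005,  0.01 ,  0.015,
        0.02 ,  0.025,  0.03 ,  0.035,  0.04 ,  0.045,  0.05 ,  0.055,
        0.06 ,  0.065,  0.07 ,  0.075,  0.08 ,  0.085]))
```

Request:
send_rows:
  rows: "0 0.01 0 0;0 0.02 0 0;0 0.03 0 0;0 0.04 0 0;0 0.05 0 0;0 0.058 0 0;0 0.066 0 0;0 0.074 0 0;0 0.082 0 0;0 0.09 0 0"

```text
clock: 13.3
tool_pos: [0.5331, 0.192, 0.079]
eef_rot: [0.694, 0.72, -0.002, -0.001]
contact_force: [-7.0, -1.5, 7.2]
opening: 0.004
finger_force: 3.9
```

```bash
python3 go.py;python3 m.py
```

```text
t 13.3 pos [0.5331 0.192  0.079 ] yaw 0.0356 tilt [-0.0055 -0.0014 -1.    ] F [-6.9982 -1.5206  7.2291] open mm 0.35704584549278495 grip 3.904375503771007 q [-0.4413  0.8827  0.0254  1.8689 -0.0535  0.3962 -0.3401]
tcp fix [-0.0102 -0.0003  0.079 ]
plate pts x [-0.1163  0.0177  0.021   0.0985  0.1039]
cells top hist (array([ 0,  0,  0,  0,  0,  0,  0,  0,  2, 20,  7,  0,  0,  0,  9, 13,  4,
        5,  2,  0,  0]), array([-0.02 , -0.015, -0.01 , -0.005,  0.   ,  0.005,  0.01 ,  0.015,
        0.02 ,  0.025,  0.03 ,  0.035,  0.04 ,  0.045,  0.05 ,  0.055,
        0.06 ,  0.065,  0.07 ,  0.075,  0.08 ,  0.085]))
```

Request:
send_rows:
  rows: "0 0.008 0 0;0 0.016 0 0;0 0.024 0 0;0 0.03 0 0;0 0.036 0 0;0 0.042 0 0;0 0.046 0 0;0 0.046 0 0"

```text
clock: 14.02
tool_pos: [0.5473, 0.1925, 0.079]
eef_rot: [0.694, 0.719, -0.002, -0.001]
contact_force: [-6.2, 0.1, 4.9]
opening: 0.008
finger_force: 3.3
```

```bash
python3 go.py;python3 m.py
```

```text
t 14.02 pos [0.5473 0.1925 0.079 ] yaw 0.0353 tilt [-0.0046 -0.0013 -1.    ] F [-6.1536  0.1407  4.8832] open mm 0.6986217446330805 grip 3.2945603085681796 q [-0.4323  0.8926  0.0261  1.828  -0.0509  0.4264 -0.334 ]
tcp fix [ 0.0033 -0.0003  0.079 ]
plate pts x [-0.113   0.0324  0.0393  0.0988  0.1053]
cells top hist (array([ 0,  0,  0,  0,  0,  0,  0,  0,  0,  0,  0,  4, 17,  4,  6,  7,  1,
        7,  2,  0,  0]), array([-0.02 , -0.015, -0.01 , -0.005,  0.   ,  0.005,  0.01 ,  0.015,
        0.02 ,  0.025,  0.03 ,  0.035,  0.04 ,  0.045,  0.05 ,  0.055,
        0.06 ,  0.065,  0.07 ,  0.075,  0.08 ,  0.085]))
```

Cell face now near 41 mm; about 4–5 mm to go. Creep 1 mm per row.

Request:
send_rows:
  rows: "0 0.004 0 0;0 0.008 0 0;0 0.011 0 0;0 0.014 0 0;0 0.014 0 0;0 0.014 0 0"

```text
clock: 14.57
tool_pos: [0.5512, 0.1926, 0.079]
eef_rot: [0.694, 0.72, -0.002, -0.001]
contact_force: [-5.5, -0.6, 5.9]
opening: 0.006
finger_force: 3.7
```

Request:
send_rows:
  rows: "0 0.003 0 0;0 0.005 0 0;0 0.005 0 0"

```text
clock: 14.82
tool_pos: [0.5516, 0.1926, 0.079]
eef_rot: [0.694, 0.72, -0.003, -0.002]
contact_force: [-8.6, -1.0, 7.9]
opening: 0.005
finger_force: 4.9
```

```bash
python3 go.py;python3 m.py
```

```text
t 14.82 pos [0.5516 0.1926 0.079 ] yaw 0.0356 tilt [-0.0074 -0.0018 -1.    ] F [-8.6344 -0.9951  7.8768] open mm 0.4334154142121227 grip 4.897817809833214 q [-0.4289  0.8963  0.0258  1.8128 -0.0502  0.4407 -0.3316]
tcp fix [ 0.0076 -0.0004  0.079 ]
plate pts x [-0.1059  0.0374  0.0453  0.1005  0.1035]
cells top hist (array([ 0,  0,  0,  0,  0,  0,  0,  0,  0,  0,  0,  0,  9, 12,  5,  6,  3,
        5,  4,  0,  0]), array([-0.02 , -0.015, -0.01 , -0.005,  0.   ,  0.005,  0.01 ,  0.015,
        0.02 ,  0.025,  0.03 ,  0.035,  0.04 ,  0.045,  0.05 ,  0.055,
        0.06 ,  0.065,  0.07 ,  0.075,  0.08 ,  0.085]))
```

Request:
send_rows:
  rows: "0 0.003 0 0;0 0.005 0 0;0 0.005 0 0;0 0.005 0 0"

```text
clock: 15.2
tool_pos: [0.5522, 0.1926, 0.079]
eef_rot: [0.694, 0.72, -0.004, -0.003]
contact_force: [-10.9, -0.5, 10.7]
opening: 0.007
finger_force: 6.0
```

```bash
python3 go.py
```

```text
t 15.2 pos [0.5522 0.1926 0.079 ] yaw 0.0358 tilt [-0.0092 -0.0021 -1.    ] F [-10.9399  -0.505   10.7026] open mm 0.639966203780292 grip 5.970354708842933 q [-0.4281  0.8971  0.0254  1.8094 -0.0501  0.445  -0.3309]
```

Request:
send_rows:
  rows: "0 -0.01 0 0;0 -0.03 0 0;0 -0.07 0 0;0 -0.1 0 0;0 -0.1 -0.1 0;0 -0.1 -0.24 0;0 -0.15 -0.37 0;0 -0.3 -0.5 0;0 -0.45 -0.5 0;0 -0.45 -0.5 0"

```text
clock: 16.03
tool_pos: [0.4187, 0.1884, 0.2307]
eef_rot: [0.694, 0.72, 0.001, -0.0]
contact_force: [-1.4, -0.0, 0.0]
opening: 0.003
finger_force: 0.0
```

```bash
python3 go.py
```

```text
t 16.03 pos [0.4187 0.1884 0.2307] yaw 0.0363 tilt [ 0.0009  0.0015 -1.    ] F [-1.3911 -0.0132  0.0212] open mm 0.29675488177213005 grip 0.0 q [-0.56    0.5241  0.0567  2.088  -0.0579  0.5294 -0.4247]
```

Request:
send_rows:
  rows: "0.2 -0.05 -0.1 0;0.5 -0.1 -0.1 0;0.8 -0.1 -0.1 0;0.8 -0.1 -0.1 0;0.8 -0.1 -0.1 0;0.8 -0.1 -0.1 0;0.8 -0.1 -0.1 0;0.8 -0.1 -0.1 0"

```text
clock: 16.7
tool_pos: [0.3825, 0.4303, 0.2587]
eef_rot: [0.693, 0.721, 0.001, -0.0]
contact_force: [-1.7, -1.1, 0.4]
opening: 0.004
finger_force: 0.0
```

```bash
python3 go.py
python3 - <<'E'
from fit import *
p0,d0=eyes.snapshot("side"); p1,d1=eyes.snapshot("top")
S=cloud("side",d0);T=cloud("top",d1)
def fx(v,p):
    q=loc(p,.5442,.1927,.035); f=v[0]-.065; A=np.array
    b=[((f-.004,0,.036),(.004,.071,.025)),((f-.015,0,.066),(.007,.015,.030))]
    return np.abs(np.min([sdf(q,A(c),A(h)) for c,h in b],0))
for P in(S,T):
    o=sel(P,[.40,.08,.02],[.69,.29,.12]); q=loc(o,.5442,.1927,.035); k=(q[:,0]<.0475)&(q[:,2]<.1)&(q[:,0]>0)&((abs(q[:,1])>.053)|(q[:,2]>.083)|(q[:,0]<.035)); print(k.sum(),run(fx,[.11],o[k]))
cv2.imwrite("pics/t7.png",cv2.resize(np.hstack([p0[140:220,240:340],p1[140:220,220:320]]),None,fx=4,fy=4,interpolation=2)[:,:,::-1])
E
```

```text
t 16.7 pos [0.3825 0.4303 0.2587] yaw 0.04 tilt [ 0.0011  0.0024 -1.    ] F [-1.6898 -1.1416  0.4363] open mm 0.38264280036389325 grip 0.0 q [-0.9884  0.6205  0.1088  1.7289 -0.0896  0.7944 -0.7971]
299 (array([0.0992]), np.float64(0.002696578073658658), np.int64(263))
276 (array([0.1016]), np.float64(0.003276586059554587), np.int64(250))
```

View pics/t7.png

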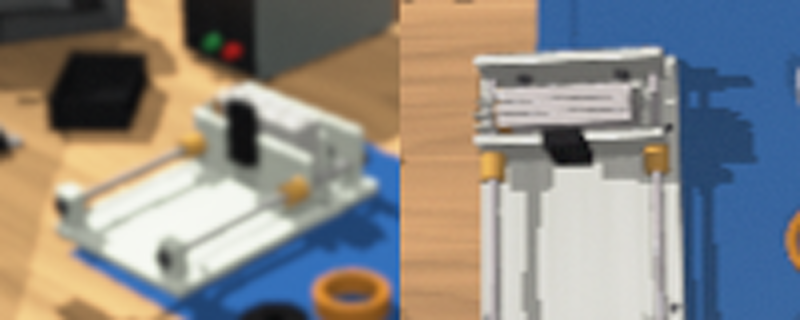

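The top half shows three cells packed together, with the plate right against them (plate at (570,138), cells at 85–125). Check the plate travel numerically.

Run:
```python
from fit import *
A=np.array
def f3(v,p):
    q=loc(p,*v[:3]); f=v[3]-.065; e=v[4]; c=v[5]
    b=[((0,0,.005),(.12,.078,.005)),((c,0,.045),(.015,.05,.035)),((e+.004,0,.037),(.004,.055,.027)),
       ((f-.004,0,.036),(.004,.071,.025)),((f-.015,0,.066),(.007,.015,.030))]
    return np.abs(np.min([sdf(q,A(c),A(h)) for c,h in b],0))
P=[sel(cloud(n,eyes.snapshot(n)[1]),[.40,.08,.004],[.69,.29,.12]) for n in("side","top")]
for p in(P[0],P[1],np.vstack(P)): print(run(f3,[.544,.1927,.035,.11,.075,.06],p))
```

```text
(array([0.5439, 0.1925, 0.025 , 0.1111, 0.1003, 0.0616]), np.float64(0.0010628503888045005), np.int64(1840))
(array([0.5454, 0.1922, 0.0282, 0.1106, 0.0925, 0.061 ]), np.float64(0.0012877901506716223), np.int64(3372))
(array([0.5442, 0.1925, 0.0255, 0.1113, 0.0938, 0.0617]), np.float64(0.0012083561876373022), np.int64(5209))
```

```bash
python3 -c "
from plant import finish_job; print(finish_job())"
```

```text
the job is handed in; nothing more can be done
None
```

The cell stands in line beside the two others with its tabs on the same side, and the pressure plate is snug against the three at about 0.111 m travel. Pad force stayed at or below 15 N and the plate push at about 11 N. The job was handed in at about 17 s.

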